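Charge the ball mill and lock it

TASK

Charge the laboratory ball mill: flip its cam lever outwards to free the carriage, slide the carriage fully out, and lay every grey stone bar in the grinding bowl. Then pour all the grinding balls from the white beaker into the bowl over the stone, stand the empty beaker upright on the bench, push the carriage fully home and flip the lever back to lock it. Leave the jar, bottle, brush and wrench where they are.

Things in the scene. Friction and masses are not known exactly. Their poses are not given: they have to be found in the camera images.
- mill: Ball mill fixed to the bench. Origin on the bench, on the slide's centre line; x points level into its bay (the carriage slides out along -x), z up. White and blue housing at x = 50 to 270 mm, y = -150 to 150 mm, 240 mm high, the dark bay in its front; low steel bed in front, 180 mm wide, 16 mm high, to x = -190 mm. Lever pedestal on the -y side.
- carriage (a joint): The mill's sliding carriage, an aluminium plate 172 mm wide that carries the grinding bowl: 0 m = fully home in the bay (hard stop), 0.15 m = fully out (hard stop). Slides with about 3 N of friction and stays where it is left. The locked lever blocks it after 3 mm of play.
- handle (a point): The carriage's handle: a black upright round post 24 mm in diameter, its top 86 mm and its foot 34 mm above the bench, on the front of the carriage; its axis is 115 mm in front (mill -x) of the bowl's centre, 35 mm clear of the bowl's wall. The point is on the axis 76 mm above the bench.
- bowl (a point): Open round steel grinding bowl fixed on the carriage. The point is the centre of its inner floor, 40 mm above the bench. Inner diameter 150 mm, wall 5 mm, inner depth 56 mm (rim 96 mm above the bench). With the carriage home the bowl is mostly inside the covered bay. Axes parallel to the mill's.
- lever (a joint): Cam lever on the mill's -y side: 0 rad = locked, leaning 0.5 rad inwards over the slide; 1.1 = free, leaning 0.6 rad outwards (hard stops). Turns about a level axis through lever_pivot parallel to mill x (positive about +x); 2 N at the knob move it; it stays where left. Locked, its lobe stands before a lug on the carriage: it locks only with the carriage within 3 mm of home.
- lever_knob (a point): Centre of the black ball knob, 26 mm in diameter, at the end of the cam lever, 80 mm from the pivot axis. The 10 mm lever rod runs from the pivot to the knob. Locked it is 126 mm above the bench, free 122 mm.
- lever_pivot (a point): Point on the lever's axis, fixed on the mill, 56 mm above the bench: 40 mm in front (-x) of the mill's origin and 130 mm to its -y side.
- beaker: Smooth white plastic round beaker, open at the top, straight sided: 64 mm outer diameter, wall 3 mm, 100 mm tall, bottom 4 mm thick, about 0.12 kg, holding the grinding balls (fill up to about 60 mm). Origin at the centre of its underside, z axis up through its mouth.
- bar0: Sawn grey stone sample bar 70 x 24 x 24 mm, about 0.1 kg, lying on the bench; one to three of such bars are there. Origin at the centre of its underside as first laid, x along its length.
- bar1: Sawn grey stone sample bar 70 x 24 x 24 mm, about 0.1 kg, lying on the bench; one to three of such bars are there. Origin at the centre of its underside as first laid, x along its length.
- bar2: Sawn grey stone sample bar 70 x 24 x 24 mm, about 0.1 kg, lying on the bench; one to three of such bars are there. Origin at the centre of its underside as first laid, x along its length.
- ball0_center (a point): Centre of a white ceramic grinding ball, 22 mm in diameter, 30 g, smooth, at first in the beaker; seven to nine are there.
- ball1_center (a point): Centre of a white ceramic grinding ball, 22 mm in diameter, 30 g, smooth, at first in the beaker; seven to nine are there.
- ball2_center (a point): Centre of a white ceramic grinding ball, 22 mm in diameter, 30 g, smooth, at first in the beaker; seven to nine are there.
- ball3_center (a point): Centre of a white ceramic grinding ball, 22 mm in diameter, 30 g, smooth, at first in the beaker; seven to nine are there.
- ball4_center (a point): Centre of a white ceramic grinding ball, 22 mm in diameter, 30 g, smooth, at first in the beaker; seven to nine are there.
- ball5_center (a point): Centre of a white ceramic grinding ball, 22 mm in diameter, 30 g, smooth, at first in the beaker; seven to nine are there.
- ball6_center (a point): Centre of a white ceramic grinding ball, 22 mm in diameter, 30 g, smooth, at first in the beaker; seven to nine are there.
- ball7_center (a point): Centre of a white ceramic grinding ball, 22 mm in diameter, 30 g, smooth, at first in the beaker; seven to nine are there.
- ball8_center (a point): Centre of a white ceramic grinding ball, 22 mm in diameter, 30 g, smooth, at first in the beaker; seven to nine are there.
- jar: Amber jar 64 mm in diameter, 85 mm tall, a bystander to be left alone. Origin at the centre of its underside.
- solvent: Amber bottle 72 mm in diameter, 170 mm tall, a bystander to be left alone. Origin at the centre of its underside.
- brush: Brush 180 mm long, lying along its x axis, a bystander to be left alone. Origin at the centre of its underside.
- wrench: Wrench 160 mm long, lying along its x axis, a bystander to be left alone. Origin at the centre of its underside.

How it is judged (in metres and radians):
On the way, in this order (a step that is already met when the one before it is completed fails the run):
1. the lever is flipped outwards, free, with the carriage still home (value of joint lever above 0.95 rad and value of joint carriage below 0.02 m), for 0.2 s.
2. the carriage is slid fully out (within 10 mm) (value of joint carriage above 0.14 m), for 0.2 s.
3. every stone bar lies released in the bowl, the carriage out (value of joint carriage above 0.12 m and horizontal distance between each of bar0, bar1, bar2 and bowl below 0.075 m and z of bar0 in the frame of bowl between -0.006 and 0.056 m and linear speed of each of bar0, bar1, bar2 below 0.05 m/s and contact force between the fingers and bar0 below 0.1 N and z of bar1 in the frame of bowl between -0.006 and 0.056 m and contact force between the fingers and bar1 below 0.1 N and z of bar2 in the frame of bowl between -0.006 and 0.056 m and contact force between the fingers and bar2 below 0.1 N), for 0.3 s.
4. every grinding ball is in the bowl with the bars, the carriage out (value of joint carriage above 0.12 m and horizontal distance between each of ball0_center, ball1_center, ball2_center, ball3_center, ball4_center, ball5_center, ball6_center, ball7_center, ball8_center, bar0, bar1, bar2 and bowl below 0.075 m and z of ball0_center in the frame of bowl between -0.006 and 0.056 m and z of ball1_center in the frame of bowl between -0.006 and 0.056 m and z of ball2_center in the frame of bowl between -0.006 and 0.056 m and z of ball3_center in the frame of bowl between -0.006 and 0.056 m and z of ball4_center in the frame of bowl between -0.006 and 0.056 m and z of ball5_center in the frame of bowl between -0.006 and 0.056 m and z of ball6_center in the frame of bowl between -0.006 and 0.056 m and z of ball7_center in the frame of bowl between -0.006 and 0.056 m and z of ball8_center in the frame of bowl between -0.006 and 0.056 m and z of bar0 in the frame of bowl between -0.006 and 0.056 m and z of bar1 in the frame of bowl between -0.006 and 0.056 m and z of bar2 in the frame of bowl between -0.006 and 0.056 m), for 0.3 s.
5. the carriage is fully home (value of joint carriage below 0.006 m), for 0.2 s.
At the end, for the whole second after the job is handed in: The carriage is home within 6 mm and the lever within 0.15 rad of its locked stop; all stone bars and balls are in the bowl, the bars at rest (centres inside its wall and below its rim); the beaker stands upright (within 0.12 rad) on the bench, at rest and released (value of joint carriage below 0.006 m and value of joint lever below 0.15 rad and horizontal distance between each of bar0, bar1, bar2, ball0_center, ball1_center, ball2_center, ball3_center, ball4_center, ball5_center, ball6_center, ball7_center, ball8_center and bowl below 0.075 m and z of bar0 in the frame of bowl between -0.006 and 0.056 m and linear speed of each of bar0, bar1, bar2 below 0.05 m/s and contact force between the fingers and bar0 below 0.1 N and z of bar1 in the frame of bowl between -0.006 and 0.056 m and contact force between the fingers and bar1 below 0.1 N and z of bar2 in the frame of bowl between -0.006 and 0.056 m and contact force between the fingers and bar2 below 0.1 N and z of ball0_center in the frame of bowl between -0.006 and 0.056 m and z of ball1_center in the frame of bowl between -0.006 and 0.056 m and z of ball2_center in the frame of bowl between -0.006 and 0.056 m and z of ball3_center in the frame of bowl between -0.006 and 0.056 m and z of ball4_center in the frame of bowl between -0.006 and 0.056 m and z of ball5_center in the frame of bowl between -0.006 and 0.056 m and z of ball6_center in the frame of bowl between -0.006 and 0.056 m and z of ball7_center in the frame of bowl between -0.006 and 0.056 m and z of ball8_center in the frame of bowl between -0.006 and 0.056 m and height (world z) of beaker between -0.008 and 0.008 m and angle between beaker's own z axis and vertical below 0.12 rad and linear speed of beaker below 0.03 m/s); the robot touches nothing.
It fails at once if the jar is shifted by more than 40 mm (distance of jar from where it was at the start of the episode above 0.04 m).
It fails at once if the solvent is shifted by more than 40 mm (distance of solvent from where it was at the start of the episode above 0.04 m).
It fails at once if the brush is shifted by more than 40 mm (distance of brush from where it was at the start of the episode above 0.04 m).
It fails at once if the wrench is shifted by more than 40 mm (distance of wrench from where it was at the start of the episode above 0.04 m).
Of bar0, bar1, bar2 only 1 to 3 are there at a start; the rules pass over those that are not, and their reading is None.
Of ball6, ball7, ball8 only 1 to 3 are there at a start; the rules pass over those that are not, and their reading is None.
At some moment in a run one of bar0, bar1, bar2 may be knocked a few centimetres aside while the robot is not near it.
It also fails if it takes over 210 s, if anything falls off the work surface, if the arm or the gripper's body presses on something with over 40 N, if the wrist force passes 120 N, or if a joint passes its speed limit or range.

ROBOT

A 6-joint arm with a two-finger parallel gripper is mounted at the origin on the work surface. World frame = base frame: x ahead of the robot, y to its left, z up, the work surface at z = 0. Lengths are in mm, angles in rad, forces in N, time in s.
With the tool pointing down it reaches from about 350 to 950 mm from the base axis. Payload 17.4 kg.
Tool frame: the origin (TCP) lies midway between the tips of the shut fingers; the grasp point (between the pads) lies 19 mm behind it (r.grip_depth is the distance from the TCP to the grasp point, in mm); z points along the fingers, y is the line along which they close (so a half turn about z gives the same grasp; the last joint's range is limited). The gripper opens to 93 mm and grips with 3 to 60 N. Pads are 15 mm wide; open, the fingers measure 128 mm over their backs; the gripper's body (75 mm by 188 mm) begins 65 mm behind the grasp point.
Start: joints at [-0.038, 0.116, 1.442, -0, 1.584, -0.038], TCP at [675.005, -0.009, 218.646] pointing down, gripper open.
Joint ranges: [-2.83, 2.83], [-0.83, 2.19], [0.07, 2.5], [-1.14, 4.28], [0.01, 3], [-2.97, 2.97]. Speed limits (rad/s): [1.89, 1.89, 2.22, 3.14, 3.14, 3.14].

INTERFACE

Orientations are given as a unit quaternion [x, y, z, w].
In Python, from workcell import r gives the robot as it stands.
- The arm moves only by the tool jog_arm, called after "Request:" as name(argument=value, ...), one argument or row to a line, values as JSON. Schema: {"type":"object","properties":{"moves":{"type":"array","items":{"type":"array","items":{"type":"array","items":{"type":"number"},"minItems":7,"maxItems":7},"minItems":1,"maxItems":12},"minItems":1,"maxItems":1},"only":{"type":"string"},"quiet":{"type":"boolean"},"lines":{"type":"string"}},"required":["moves"],"additionalProperties":false}. moves is a list that holds a single list of rows (three levels of brackets), with 1 to 12 rows, each of 7 numbers: the finger opening in mm, then dx, dy, dz in mm, then a rotation vector rx, ry, rz in rad; each row shifts and turns the commanded pose from where the row before left it, along the tool's axes as they then stand; what a row does not reach is not made up. A row lasts 1/8 s, in which the tool goes at most 62.5 mm and 0.188 rad, less where a joint would pass 70% of its speed; a pose out of reach is approached as far as the arm can. The fingers move at their own pace and stop on an object; the grip force is fixed at half the most. Time passes only in rows, so rows that do not move let the fingers close. The tool returns the time, the measured TCP pose, the force, the opening and the grip force at its end. only (a regular expression) keeps the lines of the reply that match it, lines (a string "A,B") keeps lines A to B, and quiet returns only ok. Input that does not fit is refused with a message, and nothing moves.
- r.sense(): the state, without advancing time (a new reading comes with each control period).
- r.camera(name): name is "scene" or "side" or "wrist"; returns the picture (384x512x3 uint8, red, green, blue); there is no depth.
- r.get_calibration(name): a dict with "K" (3x3 intrinsics, pixels), "extrinsics" (4x4, takes a point from camera to world coordinates); the wrist camera has in their place "T_tool_cam" (4x4, takes a point from camera to tool coordinates, whose origin is the TCP and whose axes are the flange's). Camera axes: x right, y down, z forward; pixel columns grow to the right and rows downward; lengths in mm; the calibration is good to about 2 mm. The wrist camera is an equidistant fisheye: a pixel r from the principal point sees the ray r / f radians off the axis. A picture is of the moment at which its call begins: read the wrist's pose just before it. get_calibration takes no time and is no camera call.
- r.sign_off(): hands the job in; it is judged then, once.
The state is a dict: "t": time; "q": joint angles; "joint_velocities": joint speeds; "joint_torque": joint torques, N m; "tcp_pos": TCP position; "orientation": TCP orientation; "ft_force": force on the tool from outside, world axes, zero at the start; "moment": the same for the moment, N m; "width": finger opening in mm; "gripper_force": force on a finger pad.
Only numpy, scipy, OpenCV 4.12 (cv2) and the standard library are available. Lean on these libraries where they do the work, as an engineer would, in place of code of your own. Each camera call takes 0.05 s, during which the arm holds its last target. There are 200 camera calls.

## Working session

There is one attempt and no reset: what is moved stays moved. The work goes in short steps, Python scripts to look and compute and a tool call to move; the robot and the scene stay as the last step left them, time stands still between calls to the robot, and variables do not carry over. Pictures are saved under pics/ and viewed, at most 14 in all, crops included, and the job is handed in when it is done.

```bash
ls; mkdir -p pics
```

Run:
```python
from workcell import r
import cv2,json
for n in("scene","side","wrist"):
    im=r.camera(n); cv2.imwrite(f"pics/{n}0.png",cv2.resize(im[...,::-1],(800,600),interpolation=cv2.INTER_CUBIC)); cv2.imwrite(f"pics/{n}_raw0.png",im[...,::-1])
    print(n,{k:getattr(v,'tolist',lambda:v)() for k,v in r.get_calibration(n).items()})
print(r.sense())
```

```text
pics
workcell.py
scene {'K': [[359.9012505446065, 0.0, 258.3800955301124], [0.0, 359.9012505446065, 187.82125681441073], [0.0, 0.0, 1.0]], 'extrinsics': [[0.6651712494149131, 0.6039763914548937, -0.43904410657350634, 939.8401255663427], [0.7466166617126125, -0.5462718749322152, 0.37967169911800974, -398.60789000579496], [-0.010524704505004921, -0.5803443436643173, -0.8143031827101715, 862.5884537238471], [0.0, 0.0, 0.0, 1.0]]}
side {'K': [[434.49964697833207, 0.0, 251.10386207693665], [0.0, 434.49964697833207, 194.9622763239952], [0.0, 0.0, 1.0]], 'extrinsics': [[0.9486157627219535, -0.21942233219512047, 0.22799555883722925, 288.25350714153666], [-0.3164090457927416, -0.6661056582058849, 0.6754173286543894, -781.5249183061463], [0.003667486328946811, -0.7128513815937787, -0.7013055377678603, 853.5846590389671], [0.0, 0.0, 0.0, 1.0]]}
wrist {'K': [[297.3186396354542, 0.0, 256.6852263211546], [0.0, 297.3186396354542, 189.7031594272719], [0.0, 0.0, 1.0]], 'T_tool_cam': [[0.00019579139301145978, -0.9634944720184524, -0.2677281532741991, 73.76075022865584], [0.9999992869062105, -0.
[... 188 characters left out ...]
, 'q': array([-3.77674942e-02,  1.16363667e-01,  1.44208443e+00,  1.02235487e-05,
        1.58400130e+00, -3.78227811e-02]), 'joint_velocities': array([ 0.00024164, -0.00096577, -0.00337666, -0.00052299,  0.00010528,
        0.00042715]), 'joint_torque': array([ 1.36530605e-03, -7.21765566e+01, -6.22949553e+01,  7.80155347e-02,
        2.25470052e-02,  2.06686866e-05]), 'tcp_pos': array([6.74852590e+02, 2.16738299e-02, 2.18099955e+02]), 'orientation': array([ 7.07087123e-01,  7.07126309e-01, -2.87492991e-04, -3.17607458e-04]), 'ft_force': array([ 0.01977007, -0.48790426,  0.27800508]), 'moment': array([ 0.02512793,  0.05620996, -0.03814901]), 'gripper_force': 0.0, 'width': 93.19861367348564}
```

View pics/scene0.png

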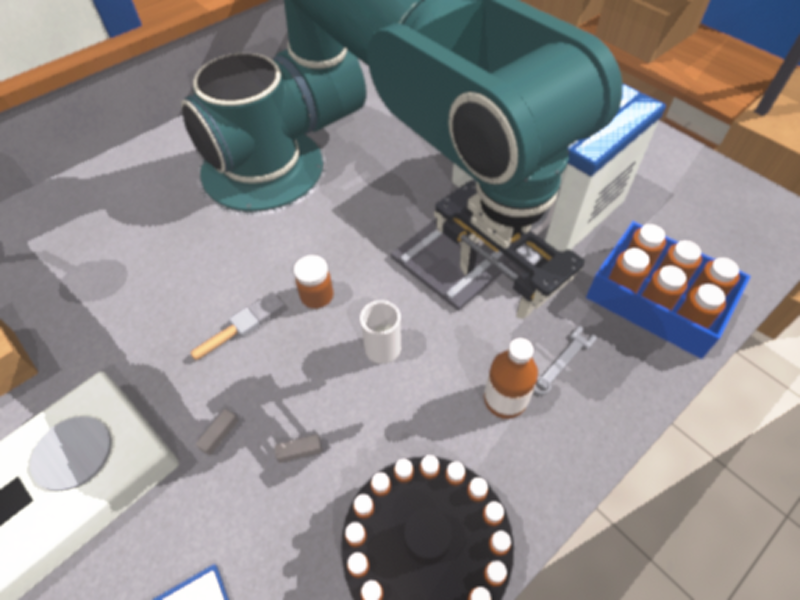

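View pics/side0.png

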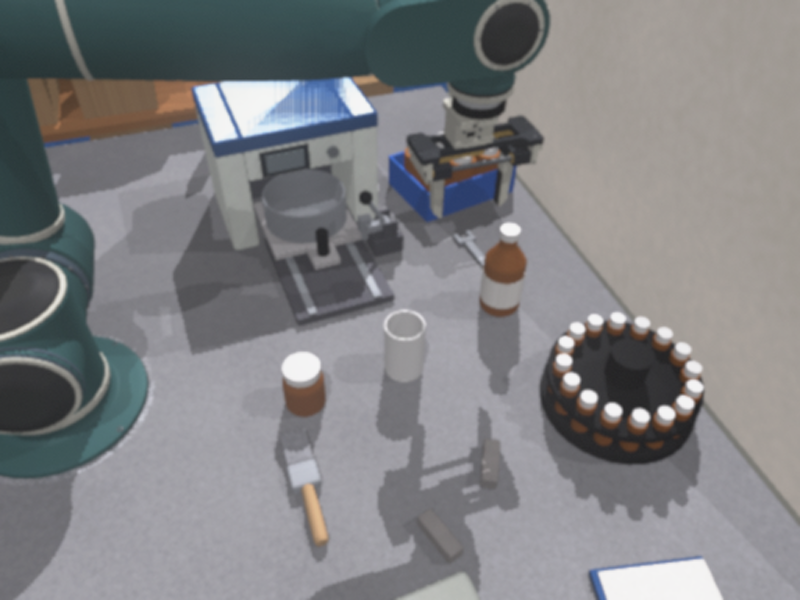

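The scene view shows the beaker at (381,330), jar (313,282), bottle (512,380), and two bars at (217,430) and (298,447). The side view shows the knob at (366,197), handle top (322,232), bed front corners (300,320)/(392,297), and bars at (490,462) and (440,534).

Create h.py:
```python
import numpy as np,cv2
from workcell import r
from scipy.spatial.transform import Rotation as R
def ray(n,u,v,s=None):
    c=r.get_calibration(n);K=np.array(c["K"])
    x=(u-K[0,2])/K[0,0];y=(v-K[1,2])/K[1,1]
    if n=="wrist":
        t=np.hypot(x,y);d=np.array([x/t*np.sin(t),y/t*np.sin(t),np.cos(t)])
        T=np.eye(4);T[:3,:3]=R.from_quat(s["orientation"]).as_matrix();T[:3,3]=s["tcp_pos"];E=T@np.array(c["T_tool_cam"])
    else: d=np.array([x,y,1.]);E=np.array(c["extrinsics"])
    return E[:3,3],E[:3,:3]@d
def at(n,u,v,z,s=None):
    o,d=ray(n,u,v,s);return o+d*(z-o[2])/d[2]
def proj(n,p):
    c=r.get_calibration(n);E=np.linalg.inv(np.array(c["extrinsics"]));q=np.array(c["K"])@(E@np.r_[p,1])[:3];return q[:2]/q[2]
def crop(src,x,y,w,h,k,out):
    im=cv2.imread(src)[y:y+h,x:x+w];cv2.imwrite(out,cv2.resize(im,None,fx=k,fy=k,interpolation=cv2.INTER_CUBIC))
```

Run:
```python
import h,cv2,numpy as np
h.crop("pics/side_raw0.png",120,90,150,120,5,"pics/c1.png")
a=cv2.imread("pics/side_raw0.png");b=cv2.imread("pics/scene_raw0.png")
A=cv2.resize(a[190:360,230:330],None,fx=3.5,fy=3.5,interpolation=2);B=cv2.resize(b[180:310,110:270],None,fx=2.5,fy=2.5,interpolation=2)
C=np.zeros((595,800,3),np.uint8);C[:A.shape[0],:350]=A;C[:B.shape[0],400:800]=B;cv2.imwrite("pics/c2.png",C)
```

```text
(no output)
```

View pics/c1.png

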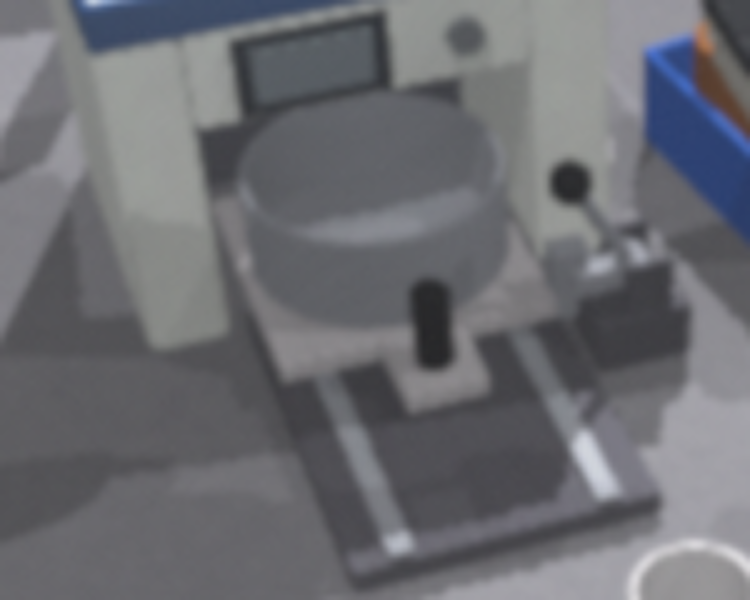

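View pics/c2.png

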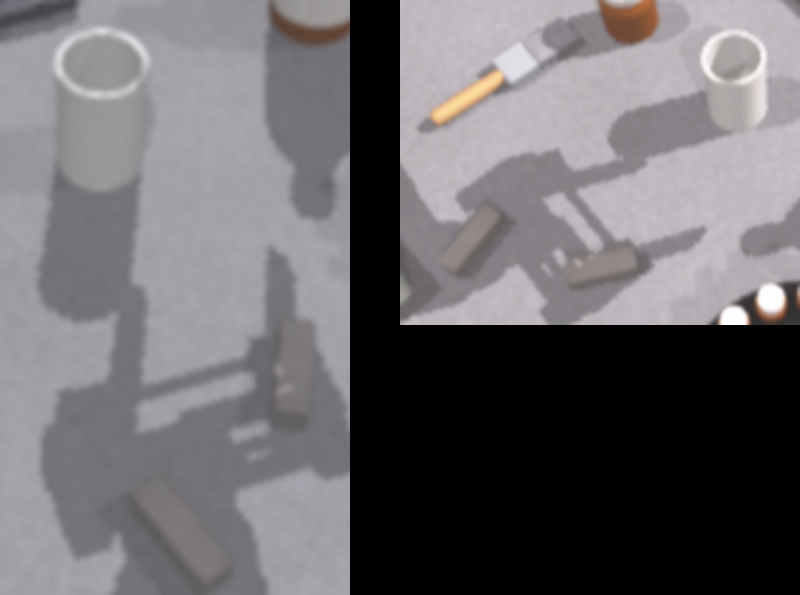

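Side crop: knob (570,182), handle top (430,290), bed front corners (352,568)/(657,497), rail ends (398,540)/(605,490). Second crop: beaker mouth (102,63) in side and (733,57) in scene. Bar A has centre (294,367) / (602,262) and bar B has centre (181,528) / (471,238). There are only two bars.

Run:
```python
from h import *
np.set_printoptions(precision=1,suppress=True)
m=lambda u,v,z:at("side",u/5+120,v/5+90,z)
k=m(570,182,126);hd=m(430,288,86);L=m(350,568,16);Rr=m(657,497,16);l1=m(398,540,16);l2=m(605,490,16)
print("knob",k,"handle",hd,"bedL",L,"bedR",Rr,np.linalg.norm(L-Rr),"rails",l1,l2)
s=lambda u,v,z:at("side",u/3.5+230,v/3.5+190,z)
c=lambda u,v,z:at("scene",(u-400)/2.5+110,v/2.5+180,z)
print("beaker",s(102,63,100),c(733,57,100))
print("barA",s(294,367,24),c(602,262,24)," ends",s(298,320,24),s(292,414,24),c(568,274,24),c(635,254,24))
print("barB",s(181,528,24),c(471,238,24)," ends",s(144,485,24),s(219,572,24),c(495,211,24),c(448,265,24))
y=L-Rr;y/=np.linalg.norm(y);x=np.array([y[1],-y[0],0]);print("yaw x",np.arctan2(x[1],x[0]),"rails",np.arctan2(*(l1-l2)[[1,0]])-np.pi/2)
O=(L+Rr)/2+190*x;print("origin",O)
for n,p in(("knob",k),("handle",hd)): print(n,(p-O)@x,(p-O)@y)
# jar, brush, wrench, bottle
for n,u,v,z in(("jar",302,362,85),("bottle",510,232,170),("brushend",322,538,5),("brushtip",308,435,5),("wrench1",460,238,5),("wrench2",483,264,5)):print(n,at("side",u*.64,v*.64,z))
```

```text
knob [566.6 198.1 126. ] handle [477.  179.1  86. ] bedL [393.8  45.2  16. ] bedR [568.3  45.8  16. ] 174.52149756052583 rails [423.4  57.9  16. ] [542.5  60.3  16. ]
beaker [ 537.5 -104.1  100. ] [ 537.7 -102.5  100. ]
barA [ 590.3 -324.4   24. ] [ 592.5 -318.7   24. ]  ends [ 607.4 -293.    24. ] [ 575.3 -354.6   24. ] [ 580.5 -349.8   24. ] [ 607.4 -290.3   24. ]
barB [ 483.3 -402.7   24. ] [ 486.8 -400.2   24. ]  ends [ 472.4 -370.5   24. ] [ 494.2 -434.2   24. ] [ 478.1 -367.7   24. ] [ 495.8 -430.9   24. ]
yaw x 1.574692536883304 rails -4.692271441441512
origin [480.3 235.5  16. ]
knob -37.73669065587589 -86.08099150102241
handle -56.42737867216122 3.5382589341245385
jar [ 372.2 -114.6   85. ]
bottle [743.5 -24.1 170. ]
brushend [ 336.9 -352.     5. ]
brushtip [ 357.1 -187.8    5. ]
wrench1 [751.  172.3   5. ]
wrench2 [762.5  86.2   5. ]
```

Request:
jog_arm(
  moves=[
    [[0,39,-33,0,0,0,0],[0,39,-33,0,0,0,0],[0,39,-33,0,0,0,0],[0,39,-33,0,0,0,0],[0,37,-31,0,0,0,0],[0,0,0,0,0,0.17,0],[0,0,0,0,0,0.17,0],[0,-11,0,31.5,0,0,0],[0,-11,0,31.5,0,0,0],[0,-11,0,31.5,0,0,0],[0,0,0,0,0,0,0]],
  ],
)

```text
t: 1.52
tcp_pos: [510.8, 193.2, 116.3]
orientation: [0.697, 0.697, 0.118, -0.121]
ft_force: [-0.8, 0.6, 0.4]
width: 0.4
gripper_force: 0.0
```

```bash
python3 -c "
from workcell import r
import cv2
s=r.sense();print(s['q'],s['tcp_pos'],s['orientation'])
im=r.camera('side');cv2.imwrite('pics/s1.png',cv2.resize(im[90:230,110:310,::-1],(800,560),interpolation=2))"
```

```text
[ 0.12977973 -0.16746126  1.91541427  0.34448183  1.3645184   0.06424277] [510.78746091 193.17240646 116.312721  ] [ 0.69721119  0.69669405  0.11796615 -0.12082198]
```

View pics/s1.png

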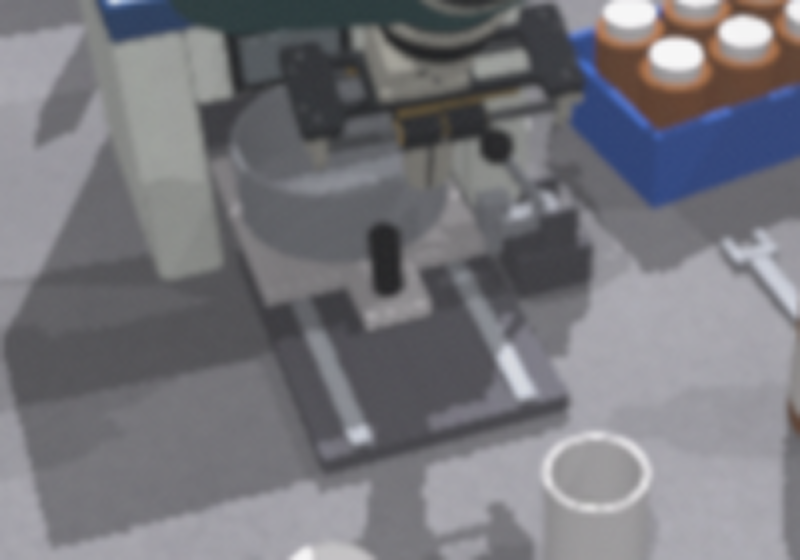

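The closed fingertips at (428,175) are just left of the knob at (497,145), level with it, so I push outwards.

Request:
jog_arm(
  moves=[
    [[0,4,13,0,0,0,0],[0,0,12,0,0,0,0],[0,0,12,0,0,0,0],[0,0,12,0,0,0,0],[0,0,12,0,0,0,0],[0,0,12,0,0,0,0],[0,0,12,0,0,0,0],[0,0,12,0,0,0,0],[0,0,10,0,0,0,0],[0,0,8,0,0,0,0],[0,0,0,0,0,0,0]],
  ],
)

```text
t: 2.95
tcp_pos: [627.0, 197.1, 119.9]
orientation: [0.697, 0.697, 0.119, -0.12]
ft_force: [-6.4, -1.0, 2.2]
width: 0.3
gripper_force: 3.5
```

Request:
jog_arm(
  moves=[
    [[0,0,5,0,0,0,0],[0,0,2,0,0,0,0],[0,0,0,0,0,0,0]],
  ],
)

```text
t: 3.32
tcp_pos: [628.6, 197.4, 119.4]
orientation: [0.696, 0.698, 0.114, -0.125]
ft_force: [-56.8, -10.2, 21.6]
width: 0.6
gripper_force: 28.6
```

```bash
python3 -c "
from workcell import r
import cv2
im=r.camera('side');cv2.imwrite('pics/s2_raw.png',im[...,::-1])
im=im[90:230,110:310];cv2.imwrite('pics/s2.png',cv2.resize(im[...,::-1],(800,560),interpolation=2))"
```

```text
(no output)
```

View pics/s2.png

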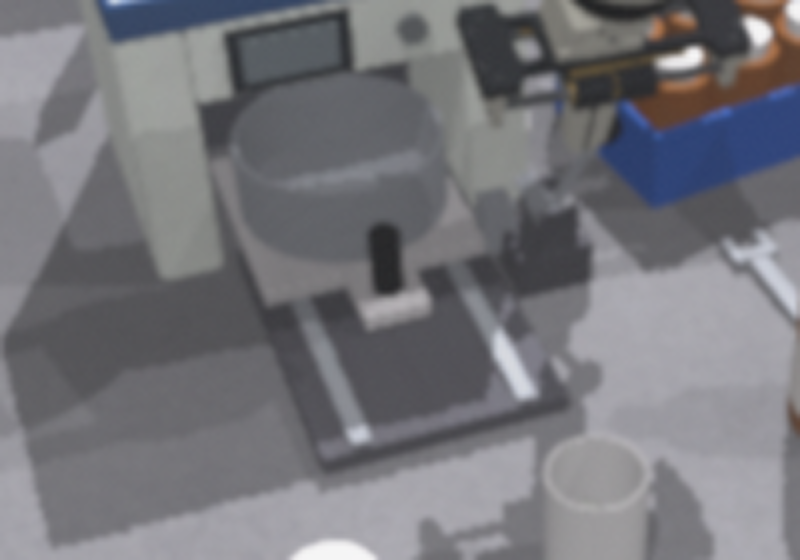

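The lever is at its outer stop, with 57 N on the fingers and the rod leaning outwards. Next I back off and go to the handle, whose top is at (384,230).

Request:
jog_arm(
  moves=[
    [[0,0,-24,0,0,0,0],[70,13,0,-38,0,0,0],[70,13,0,-38,0,0,0],[70,-4,-43,-1.5,0,0,0],[70,-4,-43,-1.5,0,0,0],[70,-4,-42,-1.3,0,0,0],[70,-16,0,45,0,0,0],[70,-16,0,45,0,0,0],[70,-12,0,34,0,0,0],[70,0,0,0,0,0,0]],
  ],
)

```text
t: 4.62
tcp_pos: [481.0, 183.3, 66.8]
orientation: [0.697, 0.697, 0.118, -0.121]
ft_force: [0.3, 0.6, 0.8]
width: 69.8
gripper_force: 0.0
```

```bash
python3 -c "
from h import *
np.set_printoptions(precision=1,suppress=True)
s=r.sense();im=r.camera('wrist');cv2.imwrite('pics/w3.png',im[...,::-1])
print(s['tcp_pos'],s['ft_force'])"
```

```text
[481.  183.3  66.8] [0.3 0.6 0.8]
```

View pics/w3.png

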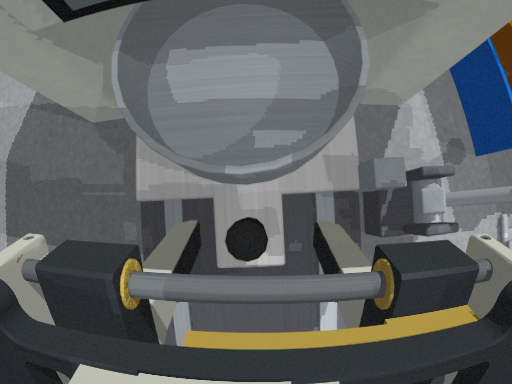

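Wrist view: the post top is at (246,239), between the fingers and about 3-5 mm off centre to -x. The free lever is at right (470,197). I lower 10 mm, shift, close and pull.

```bash
python3 -c "
from h import *
s=r.sense();print(at('wrist',246,239,86,s),at('wrist',240,180,96,s))"
```

```text
[476.54536998 181.5411651   86.        ] [473.71520392 213.45559748  96.        ]
```

Request:
jog_arm(
  moves=[
    [[70,-3.5,-4,10,0,0,0],[70,0,0,0,0,0,0],[0,0,0,0,0,0,0],[0,0,0,0,0,0,0],[0,0,0,0,0,0,0],[0,0,0,0,0,0,0]],
  ],
)

```text
t: 5.42
tcp_pos: [478.0, 183.5, 58.2]
orientation: [0.697, 0.697, 0.12, -0.12]
ft_force: [0.0, 0.1, -0.0]
width: 34.6
gripper_force: 0.0
```

Request:
jog_arm(
  moves=[
    [[0,0,0,0,0,0,0],[0,0,0,0,0,0,0],[0,0,0,0,0,0,0],[0,-10,0,-3.5,0,0,0],[0,-14,0,-5,0,0,0],[0,-14,0,-5,0,0,0],[0,-14,0,-5,0,0,0],[0,-14,0,-5,0,0,0],[0,-14,0,-5,0,0,0],[0,-14,0,-5,0,0,0]],
  ],
)

```text
t: 6.68
tcp_pos: [480.2, 82.6, 58.1]
orientation: [0.697, 0.696, 0.121, -0.117]
ft_force: [32.2, 5.8, -21.8]
width: 23.1
gripper_force: 30.0
```

Request:
jog_arm(
  moves=[
    [[0,-10,3,-3.5,0,0,0],[0,-14,0.6,-5,0,0,0],[0,-14,0.6,-5,0,0,0],[0,-5,0,-1.8,0,0,0],[0,0,0,0,0,0,0]],
  ],
)

```text
t: 7.3
tcp_pos: [482.6, 36.7, 58.0]
orientation: [0.697, 0.697, 0.12, -0.119]
ft_force: [7.0, -1.3, -9.0]
width: 23.4
gripper_force: 30.0
```

Request:
jog_arm(
  moves=[
    [[0,-5,0.5,-1.8,0,0,0],[0,-2,0,-0.7,0,0,0],[0,0,0,0,0,0,0]],
  ],
)

```text
t: 7.68
tcp_pos: [482.8, 32.1, 57.9]
orientation: [0.697, 0.697, 0.121, -0.121]
ft_force: [10.1, 23.7, -12.3]
width: 23.3
gripper_force: 30.0
```

At the outer stop (24 N). Release, rise, and untilt.

Request:
jog_arm(
  moves=[
    [[60,0,0,0,0,0,0],[60,0,0,0,0,0,0],[60,0,0,0,0,0,0],[60,16,0,-45,0,0,0],[60,16,0,-45,0,0,0],[60,16,0,-45,0,0,0],[60,10,0,-27,0,-0.17,0],[60,0,0,0,0,-0.17,0],[60,0,0,0,0,0,0]],
  ],
)

```text
t: 8.8
tcp_pos: [482.7, 32.9, 231.1]
orientation: [0.706, 0.708, 0.0, 0.001]
ft_force: [0.4, -0.2, -0.5]
width: 60.0
gripper_force: 0.0
```

```bash
python3 -c "
from h import *
s=r.sense();im=r.camera('wrist');cv2.imwrite('pics/w4.png',im[...,::-1])
print(s['tcp_pos'],s['orientation'],s['ft_force']);np.save('s4.npy',np.r_[s['tcp_pos'],s['orientation']])"
```

```text
[482.73221149  32.8699521  231.13818951] [7.05846504e-01 7.08364566e-01 2.93959943e-04 5.16732334e-04] [ 0.41854117 -0.23170371 -0.5213458 ]
```

View pics/w4.png

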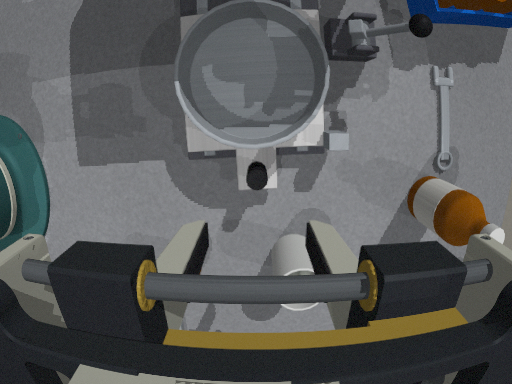

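The wrist view shows the carriage out. The bowl rim spans (176..328, 78) with its lower edge at (252,147), the handle top is at (257,176), and the knob is at (421,26). Next is bar A.

```bash
python3 -c "
from h import *
np.set_printoptions(precision=1,suppress=True)
a=np.load('s4.npy');s=dict(tcp_pos=a[:3],orientation=a[3:])
for u,v,z in((176,78,96),(328,78,96),(252,147,96),(257,176,86),(421,26,122)):print(at('wrist',u,v,z,s))"
```

```text
[400.6 140.8  96. ]
[555.6 140.8  96. ]
[478.5  67.9  96. ]
[483.8  35.1  86. ]
[651.3 204.6 122. ]
```

Request:
jog_arm(
  moves=[
    [[60,-59,18,0,0,0,0],[60,-59,18,0,0,0,0],[60,-59,18,0,0,0,0],[60,-59,18,0,0,0,0],[60,-59,18,0,0,0,0],[60,-59,18,0,0,0,0],[60,0,0,0,0,0,0.16],[60,0,0,0,0,0,0.16],[60,0,0,0,0,0,0.15],[60,0,0,0,0,0,0]],
  ],
)

```text
t: 10.1
tcp_pos: [589.8, -323.8, 229.6]
orientation: [0.853, 0.523, 0.001, -0.001]
ft_force: [0.0, -1.1, 0.4]
width: 59.7
gripper_force: 0.0
```

```bash
python3 -c "
from h import *
s=r.sense();im=r.camera('wrist');cv2.imwrite('pics/w5.png',im[...,::-1])
print(s['tcp_pos'],s['orientation'],s['ft_force']);np.save('s5.npy',np.r_[s['tcp_pos'],s['orientation']])"
```

```text
[ 589.84728191 -323.81262565  229.57290289] [ 8.52502740e-01  5.22720714e-01  7.27480427e-04 -1.26665682e-03] [ 0.00376897 -1.08380375  0.35402311]
```

View pics/w5.png

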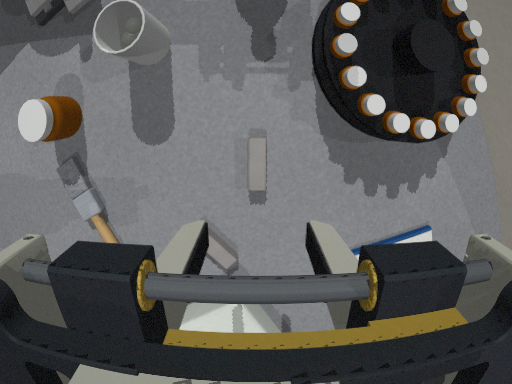

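Bar A spans (257,138) to (257,190), lined up with the tool.

```bash
python3 -c "
from h import *
np.set_printoptions(precision=2,suppress=True)
a=np.load('s5.npy');s=dict(tcp_pos=a[:3],orientation=a[3:])
M=R.from_quat(a[3:]).as_matrix()
p=at('wrist',257,138,24,s);q=at('wrist',258,190,24,s);print(p,q,np.linalg.norm(p-q));c=(p+q)/2
print('tool dxyz',M.T@(c-a[:3]),'ang',M.T@(p-q))"
```

```text
[ 608.04 -290.08   24.  ] [ 578.57 -350.93   24.  ] 67.61252977686443
tool dxyz [  3.99   1.87 205.58] ang [67.6  -1.33  0.18]
```

Request:
jog_arm(
  moves=[
    [[60,3,1.9,56,0,0,0],[60,0,0,56,0,0,0],[60,0,0,56,0,0,0],[60,0,0,40,0,0,0],[60,0,0,15.5,0,0,0],[10,0,0,0,0,0,0],[10,0,0,0,0,0,0],[10,0,0,0,0,0,0],[10,0,0,0,0,0,0],[10,0,0,0,0,0,0],[10,0,0,0,0,0,0]],
  ],
)

```text
t: 11.52
tcp_pos: [594.1, -321.1, 7.9]
orientation: [0.852, 0.523, 0.0, 0.0]
ft_force: [-1.7, 1.6, 7.3]
width: 24.0
gripper_force: 30.0
```

Request:
jog_arm(
  moves=[
    [[10,0,0,-54,0,0,0],[10,0,0,-54,0,0,0],[10,0,0,-54,0,0,-0.16],[10,0,0,-50,0,0,-0.16],[10,58,-18,0,0,0,-0.15],[10,58,-18,0,0,0,0],[10,58,-18,0,0,0,0],[10,58,-18,0,0,0,0],[10,58,-18,0,0,0,0],[10,58,-18,0,0,0,0],[10,58,-18,0,0,0,0],[10,58,-18,0,0,0,0]],
  ],
)

```text
t: 13.02
tcp_pos: [457.6, 146.8, 219.2]
orientation: [0.707, 0.707, 0.0, 0.0]
ft_force: [1.0, 0.4, -0.6]
width: 23.8
gripper_force: 30.0
```

Request:
jog_arm(
  moves=[
    [[10,0,0,0,0,0,0]],
  ],
)

```text
t: 13.15
tcp_pos: [457.3, 148.3, 219.2]
orientation: [0.705, 0.709, 0.0, -0.0]
ft_force: [0.3, -0.6, -0.4]
width: 23.8
gripper_force: 30.0
```

Request:
jog_arm(
  moves=[
    [[10,-2,-6.5,50,0,0,0],[10,0,0,50,0,0,0],[10,0,0,40,0,0,0],[10,0,0,20,0,0,0],[10,0,0,8,0,0,0],[10,0,0,0,0,0,0],[38,0,0,0,0,0,0],[38,0,0,0,0,0,0],[38,0,0,0,0,0,0],[38,0,0,-30,0,0,0],[38,0,0,-60,0,0,0],[60,0,0,-60,0,0,0]],
  ],
)

```text
t: 14.65
tcp_pos: [451.7, 143.1, 202.8]
orientation: [0.707, 0.707, -0.0, -0.0]
ft_force: [1.2, 0.2, -0.1]
width: 43.9
gripper_force: 0.0
```

Request:
jog_arm(
  moves=[
    [[60,-60,4,-10,0,0,0],[60,-60,4,-10,0,0,0],[60,-60,4,0,0,0,0],[60,-60,4,0,0,0,0],[60,-60,4,0,0,0,0],[60,-60,4,0,0,0,0],[60,-60,4,0,0,0,0],[60,-60,4,0,0,0,0],[60,-60,3,0,0,0,0],[60,0,0,0,0,0,-0.165],[60,0,0,0,0,0,-0.165],[60,0,0,0,0,0,0]],
  ],
)

```text
t: 16.15
tcp_pos: [487.1, -397.0, 221.0]
orientation: [0.582, 0.813, -0.0, -0.0]
ft_force: [0.5, -0.0, 0.9]
width: 60.0
gripper_force: 0.0
```

```bash
python3 -c "
from h import *
s=r.sense();im=r.camera('wrist');cv2.imwrite('pics/w6.png',im[...,::-1])
print(s['tcp_pos'],s['orientation']);np.save('s6.npy',np.r_[s['tcp_pos'],s['orientation']])"
```

```text
[ 487.10101596 -396.97271898  221.00292521] [ 5.81774461e-01  8.13350155e-01 -8.13819428e-06 -4.46205615e-05]
```

View pics/w6.png

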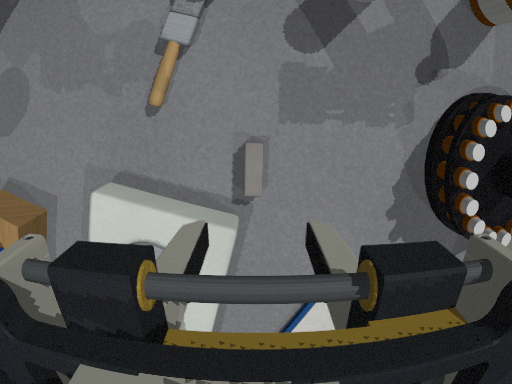

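Bar B's top runs from (255,142) to (254,195). A white device has corners at (238,215) and (107,186), so I check its clearance.

```bash
python3 -c "
from h import *
np.set_printoptions(precision=1,suppress=True)
a=np.load('s6.npy');s=dict(tcp_pos=a[:3],orientation=a[3:])
M=R.from_quat(a[3:]).as_matrix()
p=at('wrist',255,142,24,s);q=at('wrist',254,195,24,s);print(p,q,np.linalg.norm(p-q));c=(p+q)/2
print('tool dxyz',M.T@(c-a[:3]),'ang',M.T@(p-q))
for w,e in(((238,215),(170,455)),((107,186),(105,376))):
  o1,d1=ray('wrist',*w,s);o2,d2=ray('scene',e[0]*.64,e[1]*.64)
  t=np.linalg.lstsq(np.c_[d1,-d2],o2-o1,rcond=None)[0];P=o1+d1*t[0];Q=o2+d2*t[1];print(P,Q,M.T@(P-c))
"
```

```text
[ 474.8 -366.1   24. ] [ 495.5 -430.7   24. ] 67.79133271123283
tool dxyz [ -0.7  -2.3 197. ] ang [67.8  1.3  0. ]
[ 484.2 -461.7   28.2] [ 478.9 -473.1   32.1] [-59.6 -21.4  -4.2]
[ 304.9 -478.8   38. ] [ 296.6 -487.4   45.5] [ -17.8 -196.6  -14. ]
```

Request:
jog_arm(
  moves=[
    [[60,-1,-2.3,56,0,0,0],[60,0,0,56,0,0,0],[60,0,0,50,0,0,0],[60,0,0,40,0,0,0],[60,0,0,14,0,0,0],[10,0,0,0,0,0,0],[10,0,0,0,0,0,0],[10,0,0,0,0,0,0],[10,0,0,0,0,0,0],[10,0,0,0,0,0,0],[10,0,0,0,0,0,0]],
  ],
)

```text
t: 17.58
tcp_pos: [485.6, -398.9, 5.9]
orientation: [0.581, 0.814, -0.0, 0.001]
ft_force: [-1.5, 0.1, 7.0]
width: 23.8
gripper_force: 30.0
```

Request:
jog_arm(
  moves=[
    [[10,0,0,-54,0,0,0],[10,0,0,-54,0,0,0],[10,0,0,-54,0,0,0.165],[10,0,0,-50,0,0,0.165],[10,60,2,0,0,0,0],[10,60,2,0,0,0,0],[10,60,2,0,0,0,0],[10,60,2,0,0,0,0],[10,60,2,0,0,0,0],[10,60,3,0,0,0,0],[10,60,3,0,0,0,0],[10,60,3,0,0,0,0]],
  ],
)

```text
t: 19.08
tcp_pos: [503.9, 83.4, 217.2]
orientation: [0.707, 0.707, 0.0, 0.0]
ft_force: [0.6, -0.7, -2.2]
width: 23.3
gripper_force: 30.0
```

Request:
jog_arm(
  moves=[
    [[10,60,3,0,0,0,0],[10,0,0,0,0,0,0]],
  ],
)

```text
t: 19.32
tcp_pos: [506.8, 144.8, 216.7]
orientation: [0.706, 0.709, -0.0, -0.0]
ft_force: [-0.4, -0.1, -0.5]
width: 23.6
gripper_force: 30.0
```

Request:
jog_arm(
  moves=[
    [[10,1,0,50,0,0,0],[10,0,0,50,0,0,0],[10,0,0,40,0,0,0],[10,0,0,20,0,0,0],[10,0,0,7.5,0,0,0],[10,0,0,0,0,0,0],[38,0,0,0,0,0,0],[38,0,0,0,0,0,0],[38,0,0,0,0,0,0],[38,0,0,-30,0,0,0],[38,0,0,-60,0,0,0],[93,-40,0,-60,0,0,0]],
  ],
)

```text
t: 20.82
tcp_pos: [507.1, 108.5, 193.7]
orientation: [0.706, 0.708, 0.0, 0.0]
ft_force: [0.7, -0.4, 0.3]
width: 44.1
gripper_force: 0.0
```

Request:
jog_arm(
  moves=[
    [[93,-60,0,-20,0,0,0],[93,0,0,0,0,0,0]],
  ],
)

```text
t: 21.08
tcp_pos: [507.8, 45.8, 213.6]
orientation: [0.708, 0.706, 0.001, 0.001]
ft_force: [-0.5, -0.1, 0.1]
width: 63.3
gripper_force: 0.0
```

```bash
python3 -c "
from h import *
s=r.sense();im=r.camera('wrist');cv2.imwrite('pics/w7.png',im[...,::-1])
print(s['tcp_pos'],s['q'])
im=r.camera('scene');cv2.imwrite('pics/sc7.png',cv2.resize(im[...,::-1],(800,600)))"
```

```text
[507.82109629  45.76457605 213.56135258] [ 4.01452732e-02 -2.50167205e-01  1.79790031e+00 -5.07571121e-04
  1.59041152e+00  4.37506676e-02]
```

View pics/w7.png

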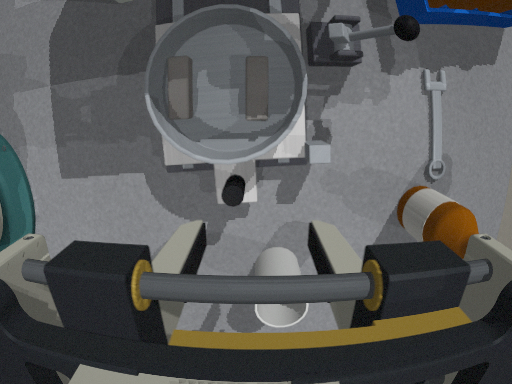

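Both bars lie flat in the bowl, at (179,87) and (257,88). Next I move south of the beaker and pitch the tool towards +y.

Request:
jog_arm(
  moves=[
    [[93,-58,5,-5,0,0,0],[93,-58,5,-5,0,0,0],[93,-58,5,-5,0,0,0],[93,-58,5,-5,0,0,0],[93,-58,5,-5,0,0,0],[93,-36,5,-5,0,0,0],[93,0,0,0,0,0.18,0],[93,0,0,0,0,0.18,0],[93,0,0,0,0,0.18,0],[93,0,0,0,0,0.18,0],[93,0,0,0,0,0,0]],
  ],
)

```text
t: 22.55
tcp_pos: [537.4, -277.6, 237.6]
orientation: [0.662, 0.66, 0.249, -0.252]
ft_force: [-0.2, -0.0, -0.0]
width: 92.8
gripper_force: 0.0
```

```bash
python3 -c "from workcell import r;print(r.sense()['q'].round(2))"
```

```text
[-0.76  0.23  1.4   0.55  1.99 -0.65]
```

Request:
jog_arm(
  moves=[
    [[93,0,0,0,0,0.18,0],[93,0,0,0,0,0.18,0],[93,0,0,0,0,0.18,0],[93,0,0,0,0,0.1,0],[93,0,0,0,0,0,0]],
  ],
)

```text
t: 23.18
tcp_pos: [537.8, -276.2, 239.5]
orientation: [0.55, 0.55, 0.443, -0.446]
ft_force: [0.1, 0.1, 0.6]
width: 93.3
gripper_force: 0.0
```

```bash
python3 -c "from workcell import r;print(r.sense()['q'].round(2))"
```

```text
[-0.85  0.47  1.37  1.02  2.28 -0.57]
```

Request:
jog_arm(
  moves=[
    [[93,-29,0,32,0,0,0],[93,-29,0,32,0,0,0],[93,-29,0,32,0,0,0],[93,-29,0,32,0,0,0],[93,0,0,0,0,0,0]],
  ],
)

```text
t: 23.8
tcp_pos: [537.1, -174.3, 100.1]
orientation: [0.55, 0.551, 0.443, -0.445]
ft_force: [0.8, -0.1, 0.3]
width: 92.9
gripper_force: 0.0
```

```bash
python3 -c "
from h import *
print(r.sense()['q'].round(2),R.from_quat(r.sense()['orientation']).as_matrix().round(3))
im=r.camera('side');cv2.imwrite('pics/s8.png',cv2.resize(im[...,::-1],(800,600),interpolation=2))"
```

```text
[-0.75  0.49  1.6   0.94  2.07 -0.77] [[ 0.001  1.    -0.004]
 [ 0.212  0.004  0.977]
 [ 0.977 -0.002 -0.212]]
```

View pics/s8.png

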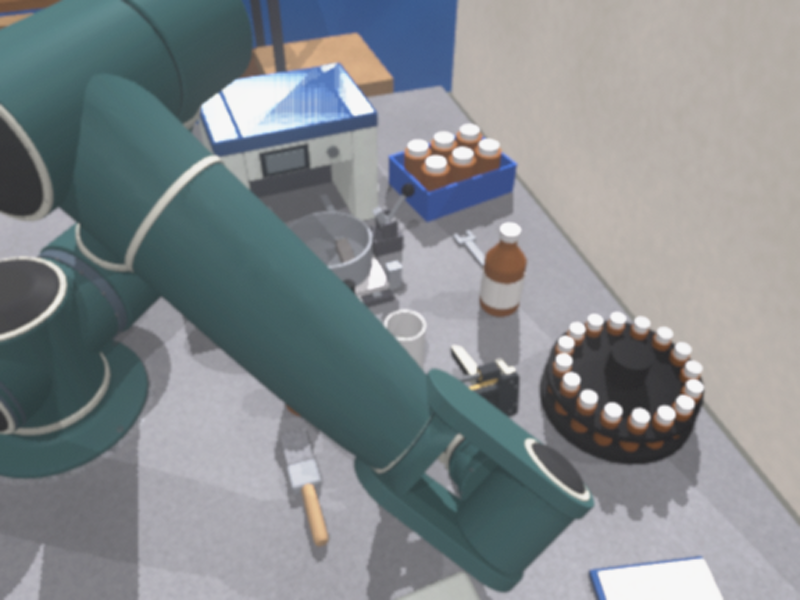

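The beaker mouth is at (405,325) with the open fingers just south of it at (480,365). Nothing else is near, so I advance.

Request:
jog_arm(
  moves=[
    [[93,-6,0,24,0,0,0],[93,-6,0,24,0,0,0],[93,-4,0,24,0,0,0],[93,-3,0,24,0,0,0],[93,0,0,0,0,0,0]],
  ],
)

```text
t: 24.48
tcp_pos: [536.8, -84.8, 61.8]
orientation: [0.549, 0.55, 0.444, -0.446]
ft_force: [0.5, 0.1, 0.7]
width: 92.8
gripper_force: 0.0
```

```bash
python3 -c "
from h import *
im=r.camera('wrist');cv2.imwrite('pics/w9.png',im[...,::-1])"
```

```text
(no output)
```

View pics/w9.png

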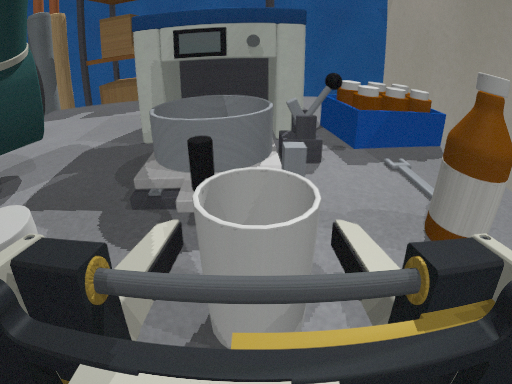

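The beaker is centred between the open fingers with its mouth at (257,205). Close and lift.

Request:
jog_arm(
  moves=[
    [[30,0,0,0,0,0,0],[30,0,0,0,0,0,0],[30,0,0,0,0,0,0],[30,0,0,0,0,0,0],[30,0,0,0,0,0,0],[30,29,0,-6,0,0,0],[30,49,0,-10.5,0,0,0],[30,49,0,-10.5,0,0,0],[30,0,0,0,0,0,0]],
  ],
)

```text
t: 25.65
tcp_pos: [537.8, -87.0, 195.2]
orientation: [0.55, 0.552, 0.445, -0.442]
ft_force: [-0.3, 0.4, -4.1]
width: 64.1
gripper_force: 30.0
```

Run:
```python
from h import *
np.set_printoptions(precision=1,suppress=True)
s=r.sense();p=s['tcp_pos'];M=R.from_quat(s['orientation']).as_matrix()
print("to start",M.T@(np.array([478,70,185])+19*M[:,2]-p))
a0=np.arctan2(M[1,2],-M[2,2]);print(a0)
tcp=lambda f,y,z:(lambda a:np.array([y+19*np.sin(a),z-19*np.cos(a)]))(a0-f)
W=[(0,70,185),(.4,70,185),(.8,70,178),(1.05,72,170),(1.3,76,163),(1.57,82,160),(1.95,92,160)]
for A,B in zip(W,W[1:]):
    d=tcp(*B)-tcp(*A);a=a0-A[0];print(B,"first-axes dx,dz",d@[np.cos(a),np.sin(a)],d@[np.sin(a),-np.cos(a)],"turn",A[0]-B[0])
```

```text
to start [ 23.7 -59.9 174.5]
1.3564183549388227
(0.4, 70, 185) first-axes dx,dz -7.398948503864352 -1.4998411139451808 turn -0.4
(0.8, 70, 178) first-axes dx,dz -13.118873716991239 2.5353113684569073 turn -0.4
(1.05, 72, 170) first-axes dx,dz -7.2275566818475685 7.258850017029179 turn -0.25
(1.3, 76, 163) first-axes dx,dz -2.9985153056530005 7.289859574177756 turn -0.25
(1.57, 82, 160) first-axes dx,dz 0.7533908548169748 2.645204327968583 turn -0.27
(1.95, 92, 160) first-axes dx,dz 2.7252912189279894 -3.474987072774308 turn -0.3799999999999999
```

Request:
jog_arm(
  moves=[
    [[30,3.4,-8.6,25,0,0,0],[30,3.4,-8.6,25,0,0,0],[30,3.4,-8.6,25,0,0,0],[30,3.4,-8.6,25,0,0,0],[30,3.4,-8.6,25,0,0,0],[30,3.4,-8.6,25,0,0,0],[30,3.3,-8.4,24.5,0,0,0],[30,0,0,0,0,0,0]],
  ],
)

```text
t: 26.65
tcp_pos: [476.1, 90.3, 177.5]
orientation: [0.55, 0.55, 0.444, -0.446]
ft_force: [-0.4, -0.4, -3.0]
width: 63.8
gripper_force: 30.0
```

Request:
jog_arm(
  moves=[
    [[30,-1.8,0,-0.4,0,-0.1,0],[30,-1.8,0,-0.4,0,-0.1,0],[30,-1.8,0,-0.4,0,-0.1,0],[30,-1.8,0,-0.3,0,-0.1,0],[30,-3.3,0,0.6,0,-0.1,0],[30,-3.3,0,0.6,0,-0.1,0],[30,-3.3,0,0.6,0,-0.1,0],[30,-3.3,0,0.6,0,-0.1,0],[30,0,0,0,0,0,0]],
  ],
)

```text
t: 27.78
tcp_pos: [477.4, 78.1, 161.7]
orientation: [0.679, 0.68, 0.195, -0.195]
ft_force: [-0.2, 0.5, -3.7]
width: 64.0
gripper_force: 30.0
```

Run:
```python
from h import *
s=r.sense();M=R.from_quat(s['orientation']).as_matrix();print("G",s['tcp_pos']-19*M[:,2],s['q'].round(2),np.arctan2(M[1,2],-M[2,2]))
```

```text
G [477.37845033  68.02644319 177.80816765] [-0.22 -0.26  1.97  0.54  1.57 -0.26] 0.5599559683786421
```

Request:
jog_arm(
  moves=[
    [[30,-1.8,0,1.8,0,-0.0625,0],[30,-1.8,0,1.8,0,-0.0625,0],[30,-1.8,0,1.8,0,-0.0625,0],[30,-1.8,0,1.8,0,-0.0625,0],[30,-0.8,0,1.8,0,-0.0625,0],[30,-0.8,0,1.8,0,-0.0625,0],[30,-0.8,0,1.8,0,-0.0625,0],[30,-0.8,0,1.8,0,-0.0625,0],[30,0.2,0,0.7,0,-0.0675,0],[30,0.2,0,0.7,0,-0.0675,0],[30,0.2,0,0.7,0,-0.0675,0],[30,0.2,0,0.7,0,-0.0675,0]],
  ],
)

```text
t: 29.28
tcp_pos: [476.7, 73.4, 139.9]
orientation: [0.703, 0.703, -0.076, 0.073]
ft_force: [0.8, 0.5, -4.3]
width: 63.7
gripper_force: 30.0
```

Request:
jog_arm(
  moves=[
    [[30,0.5,0,-0.7,0,-0.076,0],[30,0.5,0,-0.7,0,-0.076,0],[30,0.5,0,-0.7,0,-0.076,0],[30,0.5,0,-0.7,0,-0.076,0],[30,0.5,0,-0.7,0,-0.076,0],[30,0,0,0,0,0,0],[30,0,0,0,0,0,0],[30,0,0,0,0,0,0],[30,0,0,0,0,0,0],[30,0,0,0,0,0,0],[30,0,0,0,0,0,0]],
  ],
)

```text
t: 30.65
tcp_pos: [477.3, 77.2, 143.9]
orientation: [0.677, 0.677, -0.205, 0.206]
ft_force: [-0.1, -1.0, -1.1]
width: 63.6
gripper_force: 30.0
```

Run:
```python
from h import *
s=r.sense();M=R.from_quat(s['orientation']).as_matrix();print("G",s['tcp_pos']-19*M[:,2],s['q'].round(2),np.arctan2(M[1,2],-M[2,2]))
a=r.camera('side')[80:230,110:310];b=r.camera('wrist')
cv2.imwrite('pics/p.png',np.hstack([cv2.resize(a,(400,300)),cv2.resize(b,(400,300))])[...,::-1])
```

```text
G [477.2881834   87.80648428 159.69721209] [ 0.43 -0.12  1.89 -0.53  1.64  0.46] -0.5897708577706566
```

View pics/p.png

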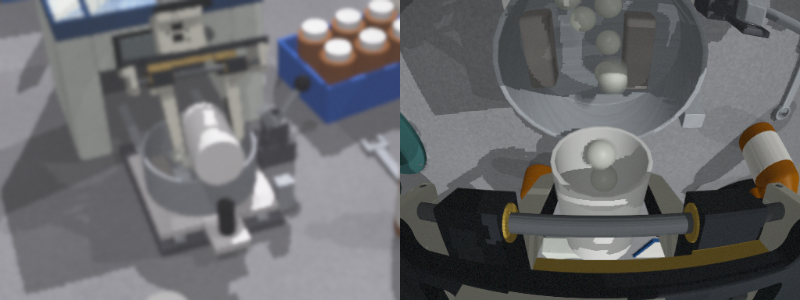

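Balls lie between the bars, and one or two are still in the beaker mouth at (600,155). I tilt a little further and wait.

Request:
jog_arm(
  moves=[
    [[30,0.5,0,-0.7,0,-0.07,0],[30,0.5,0,-0.7,0,-0.07,0],[30,0,0,0,0,-0.04,0],[30,0,0,0,0,0,0],[30,0,0,0,0,0,0],[30,0,0,0,0,0,0],[30,0,0,0,0,0,0],[30,0,0,0,0,0,0]],
  ],
)

```text
t: 31.75
tcp_pos: [477.3, 78.8, 144.4]
orientation: [0.655, 0.655, -0.265, 0.266]
ft_force: [0.1, -0.1, -0.2]
width: 63.2
gripper_force: 30.0
```

Run:
```python
from h import *
cv2.imwrite('pics/w11.png',r.camera('wrist')[...,::-1])
```

```text
(no output)
```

View pics/w11.png

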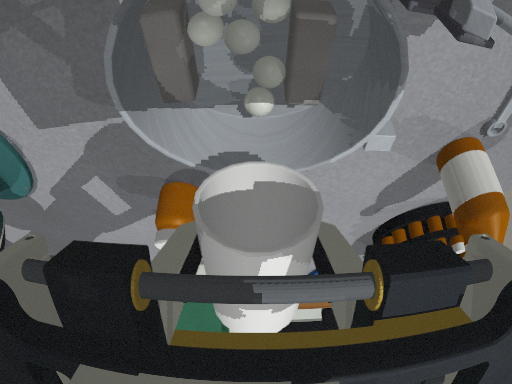

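The beaker is empty and the balls lie in the bowl between the bars. I've now viewed one picture more than the 14 allowed, so from here I check by numbers only. Lift, right the beaker, carry it back.

Request:
jog_arm(
  moves=[
    [[30,-21,0,-22,0,0,0],[30,-21,0,-22,0,0.12,0],[30,0,0,0,0,0.18,0],[30,0,0,0,0,0.18,0],[30,0,0,0,0,0.18,0],[30,0,0,0,0,0.18,0],[30,0,0,0,0,0.18,0],[30,0,0,0,0,0.18,0],[30,0,0,0,0,0.18,0],[30,0,0,0,0,0.18,0],[30,0,0,0,0,0.18,0],[30,0,0,0,0,0.18,0]],
  ],
)

```text
t: 33.3
tcp_pos: [477.5, 78.6, 205.6]
orientation: [0.593, 0.592, 0.387, -0.385]
ft_force: [-0.7, 0.2, -1.7]
width: 63.6
gripper_force: 30.0
```

Request:
jog_arm(
  moves=[
    [[30,0,0,0,0,0.18,0],[30,0,0,0,0,0,0]],
  ],
)

```text
t: 33.55
tcp_pos: [476.9, 78.9, 202.7]
orientation: [0.558, 0.555, 0.435, -0.438]
ft_force: [0.6, -0.4, -1.3]
width: 63.5
gripper_force: 30.0
```

Run:
```python
from h import *
s=r.sense();M=R.from_quat(s['orientation']).as_matrix();a=np.arctan2(M[1,2],-M[2,2]);print("a",a,"turn",1.356-a)
a=1.356;t=np.array([0,np.sin(a),-np.cos(a)]);x=np.array([0,np.cos(a),np.sin(a)])
d=np.array([537.5,-84.8,195])-s['tcp_pos'];print(d,'dx',d@x,'dy',d[0],'dz',d@t)
```

```text
a 1.3311961584860914 turn 0.024803841513908687
[  60.64348264 -163.7266402    -7.73441136] dx -42.45475118749847 dy 60.64348263648185 dz -158.3155959870553
```

Request:
jog_arm(
  moves=[
    [[30,-7,10,-26.4,0,0.025,0],[30,-7,10,-26.4,0,0,0],[30,-7,10,-26.4,0,0,0],[30,-7,10,-26.4,0,0,0],[30,-7,10,-26.4,0,0,0],[30,-7,10,-26.4,0,0,0],[30,-40,0,8.5,0,0,0],[30,-40,0,8.5,0,0,0],[30,-30,0,6.5,0,0,0],[30,0,0,0,0,0,0]],
  ],
)

```text
t: 34.8
tcp_pos: [537.3, -84.6, 85.7]
orientation: [0.552, 0.552, 0.441, -0.443]
ft_force: [-0.7, -0.5, -0.4]
width: 63.4
gripper_force: 30.0
```

Run:
```python
from h import *
s=r.sense();M=R.from_quat(s['orientation']).as_matrix();a=np.arctan2(M[1,2],-M[2,2]);print("a",a,s['tcp_pos'],M[:,1])
```

```text
a 1.3519323589658592 [537.28057538 -84.57512461  85.6570257 ] [ 0.99999652  0.00149603 -0.00217478]
```

Request:
jog_arm(
  moves=[
    [[30,-10,0,2.1,0,0,0],[30,-8,0,1.7,0,0,0],[30,-3,0,0.6,0,0,0],[30,-2,0,0.4,0,0,0],[30,0,0,0,0,0,0]],
  ],
)

```text
t: 35.42
tcp_pos: [537.7, -85.2, 65.5]
orientation: [0.549, 0.551, 0.445, -0.443]
ft_force: [-2.6, 4.0, 21.2]
width: 63.4
gripper_force: 30.0
```

Request:
jog_arm(
  moves=[
    [[30,1.5,0,0,0,0,0],[93,0,0,0,0,0,0],[93,0,0,0,0,0,0],[93,0,0,0,0,0,0],[93,0,0,0,0,0,0],[93,0,0,0,0,0,0],[93,0,0,-20,0,0,0],[93,0,0,-40,0,0,0],[93,0,0,-50,0,0,0],[93,20,0,-20,0,0,0],[93,40,0,0,0,0,0],[93,0,0,0,0,0,0]],
  ],
)

```text
t: 36.92
tcp_pos: [537.7, -199.7, 153.9]
orientation: [0.551, 0.552, 0.443, -0.441]
ft_force: [0.0, 0.1, 1.0]
width: 92.6
gripper_force: 0.0
```

Run:
```python
from h import *
s=r.sense();print(s['tcp_pos'],s['width'])
# beaker upright check: bright blob outline in scene image vs expected cylinder
c=proj('side',[537.5,-103,100]);b=proj('side',[537.5,-103,0]);print(c,b)
im=r.camera('scene');cv2.imwrite('pics/sc12.png',im[...,::-1])
ref=cv2.imread('pics/scene_raw0.png');p=proj('scene',[537.5,-103,50]).astype(int)
g=lambda i:cv2.cvtColor(i,cv2.COLOR_BGR2GRAY)
A=g(ref)[p[1]-32:p[1]+32,p[0]-20:p[0]+20];best=cv2.matchTemplate(g(im[...,::-1])[p[1]-60:p[1]+60,p[0]-50:p[0]+50],A,cv2.TM_CCOEFF_NORMED);print(cv2.minMaxLoc(best),"expected",(30,28))
```

```text
[ 537.69792255 -199.68445846  153.90480664] 92.62847069109024
[259.0077208  207.67505764] [258.36694712 234.68482724]
(-0.41103553771972656, 0.5546976923942566, (1, 54), (36, 23)) expected (30, 28)
```

Request:
jog_arm(
  moves=[
    [[93,45,0,-10,0,0,0],[60,45,0,-10,0,0,0],[0,0,0,0,0,-0.17,0],[0,0,0,0,0,-0.17,0],[0,0,0,0,0,-0.17,0],[0,0,0,0,0,-0.17,0],[0,0,0,0,0,-0.17,0],[0,0,0,0,0,-0.17,0],[0,0,0,0,0,-0.17,0],[0,0,0,0,0,-0.166,0],[0,0,0,0,0,0,0]],
  ],
)

```text
t: 38.35
tcp_pos: [537.3, -197.5, 243.1]
orientation: [0.706, 0.708, -0.0, 0.001]
ft_force: [-0.5, -0.4, 0.9]
width: 1.0
gripper_force: 0.0
```

Request:
jog_arm(
  moves=[
    [[0,53,-14,5,0,0,0],[0,53,-14,5,0,0,0],[0,53,-14,5,0,0,0],[0,53,-14,5,0,0,0],[0,0,0,0,0,0,0]],
  ],
)

```text
t: 38.98
tcp_pos: [480.4, 15.0, 221.9]
orientation: [0.706, 0.708, -0.0, -0.002]
ft_force: [-0.1, -0.9, 0.5]
width: 0.5
gripper_force: 0.0
```

Run:
```python
from h import *
s=r.sense();print(s['tcp_pos']);im=r.camera('wrist');cv2.imwrite('pics/w13.png',im[...,::-1])
g=cv2.cvtColor(im,cv2.COLOR_RGB2GRAY);k=cv2.resize(g,None,fx=4,fy=4,interpolation=2)
c=cv2.HoughCircles(cv2.medianBlur(k,7),cv2.HOUGH_GRADIENT,1,30,param1=80,param2=22,minRadius=32,maxRadius=62)
for u,v,q in c[0]/4:
    p=at('wrist',u,v,52,s);
    m=np.zeros_like(g);cv2.circle(m,(int(u),int(v)),int(q*.6),255,-1);print(p[:2].round(),np.hypot(p[0]-478,p[1]-146).round(),q.round(1),np.round(cv2.mean(im,m)[:3]))
im=r.camera('scene');cv2.imwrite('pics/sc13.png',im[...,::-1])
p=proj('scene',[537.5,-103,50]).astype(int)
h=im[p[1]-36:p[1]+36:3,p[0]-30:p[0]+30:2].min(2)
for row in h:print(''.join('#' if v>150 else '+' if v>125 else '.' for v in row))
```

```text
[480.37632157  14.98742998 221.87736113]
[ 799. -238.] 500.0 9.4 [166. 167. 164.]
[480.  96.] 50.0 9.2 [156. 160. 152.]
+++++++++++...........+##.....
++++++++++++..........+###...+
.++++++++###+...........+#####
.++++++++##+++............###+
.+++++++++++..+###+####.......
.+++++++++...###+++++++#...+.+
.+++++++++..###+++++++++#+++++
++++++++++++##+++++++..+#+++++
++++++++++++##+++++...+###++++
+++++++++++++##+.....+###+++++
+++++++++++++++##########+++++
++++++++++++++++++++++###+.++.
+++++++++.....++++++++###+++++
++............++++++++###+++++
..............++++++++###+++++
..............++++++++##++++++
................++++++#+++++++
..................+++##++++##+
.............++++++##++#++###+
.......++++++++++++++++##+++##
..++++++++++++++++++#++##+++##
++++++++++++++++#+++++###+++++
+++++++++++++++++++#+++++#+#+#
++++++++++++++++++++#####+####
```

Request:
jog_arm(
  moves=[
    [[0,35,0,0,0,0,0],[0,0,0,0,0,0,0]],
  ],
)

```text
t: 39.33
tcp_pos: [481.6, 47.7, 222.3]
orientation: [0.707, 0.707, -0.0, -0.001]
ft_force: [0.2, -0.2, 0.2]
width: 0.6
gripper_force: 0.0
```

Run:
```python
from h import *
s=r.sense();im=r.camera('wrist');cv2.imwrite('pics/w14.png',im[...,::-1])
g=cv2.cvtColor(im,cv2.COLOR_RGB2GRAY)[0:170,140:320]
k=cv2.createCLAHE(3,(4,4)).apply(cv2.resize(g,None,fx=4,fy=4,interpolation=2))
for p2 in(16,13):
  c=cv2.HoughCircles(cv2.GaussianBlur(k,(9,9),2),cv2.HOUGH_GRADIENT,1,56,param1=70,param2=p2,minRadius=34,maxRadius=60)[0]/4
  print(p2)
  for u,v,q in c:
    u+=140;p=at('wrist',u,v,52,s)
    print(round(u),round(v),p[:2].round(),np.hypot(p[0]-478,p[1]-146).round(),q.round(1),g[int(v),int(u-140)])
h=g[10:140:2,20:160]
for row in h:print(''.join(' .:-=+*#%@'[min(9,int(v)//20)] for v in row))
```

```text
16
227 75 [448. 161.] 33.0 9.0 128
255 130 [480.  98.] 48.0 9.2 211
245 81 [469. 154.] 12.0 9.0 135
205 68 [424. 170.] 59.0 13.4 89
260 105 [486. 126.] 21.0 9.1 130
231 95 [453. 138.] 26.0 11.4 131
259 41 [485. 200.] 55.0 8.8 132
214 121 [433. 109.] 58.0 12.9 100
289 131 [518.  97.] 64.0 8.9 103
13
227 75 [448. 161.] 33.0 9.0 128
255 130 [480.  98.] 48.0 9.2 211
245 81 [469. 154.] 12.0 9.0 135
228 97 [450. 135.] 30.0 13.7 127
277 110 [504. 120.] 37.0 13.2 88
259 40 [484. 201.] 55.0 8.6 132
206 68 [425. 170.] 58.0 12.9 86
256 104 [482. 127.] 20.0 11.5 118
204 90 [422. 145.] 56.0 14.0 112
204 111 [422. 120.] 62.0 14.8 109
296 135 [527.  92.] 73.0 9.1 84
217 55 [438. 184.] 55.0 13.2 95
214 123 [434. 107.] 59.0 12.3 99
227 40 [449. 202.] 63.0 8.6 125
215 139 [434.  87.] 73.0 9.8 85
279 132 [507.  96.] 58.0 10.9 116
316 148 [551.  77.] 100.0 14.6 191
235 60 [458. 178.] 38.0 8.9 128
262 56 [487. 182.] 37.0 13.4 124
180 135 [393.  94.] 100.0 12.6 94
=----
[... 8459 characters left out ...]
++++++==============+###%%%%#*********=-==+++++++++++++++++++++++++++++++======+++*#%%@@@@@@@@@@@@@%+++++++++++++++++++++++++===========
==++++++++++============+*###%%%%#**********===+++++++++++++++++++=+++++++++==========**#%%%@@@@@@@@@@%#*++++++++*+=========================
+++=+++==+++=============*####%%@@%#**********+===++++++++===++=++==++++==+++=++======+**##%%%%%@@%%%%*===================================-=
++++++++++=+=============*######%%%%#************+===+++++++++++++++++++++++============+**#########*+====================================++
++++++++++++=============*########%%%%%#***#********==++++++++++++++++++===================+*****++======================+*#*#****###*+++++=
```

Numerically I count 8 balls in the bowl area, and the beaker stands upright. Now I push the carriage home by the handle with closed fingers.

Request:
jog_arm(
  moves=[
    [[0,-56,0,0,0,0,0],[0,0,0,55,0,0,0],[0,0,0,55,0,0,0],[0,0,0,47,0,0,0],[0,0,0,0,0,0,0],[0,12,0,0,0,0,0],[0,10,0,0,0,0,0],[0,12,-0.2,0,0,0,0],[0,14,-0.3,0,0,0,0],[0,14,-0.4,0,0,0,0],[0,14,-0.4,0,0,0,0],[0,14,-0.4,0,0,0,0]],
  ],
)

```text
t: 40.88
tcp_pos: [479.3, 82.6, 65.4]
orientation: [0.707, 0.707, -0.001, 0.0]
ft_force: [-1.8, -2.9, 2.4]
width: 0.6
gripper_force: 2.0
```

Request:
jog_arm(
  moves=[
    [[0,14,-0.4,0,0,0,0],[0,14,-0.4,0,0,0,0],[0,14,-0.4,0,0,0,0],[0,14,-0.4,0,0,0,0],[0,10,-0.3,0,0,0,0],[0,0,0,0,0,0,0]],
  ],
)

```text
t: 41.62
tcp_pos: [477.6, 148.4, 65.3]
orientation: [0.707, 0.707, -0.0, 0.0]
ft_force: [-0.8, 0.4, 0.4]
width: 0.2
gripper_force: 0.0
```

Request:
jog_arm(
  moves=[
    [[0,4,0,0,0,0,0],[0,4,0,0,0,0,0],[0,3,0,0,0,0,0],[0,0,0,0,0,0,0]],
  ],
)

```text
t: 42.12
tcp_pos: [477.8, 158.8, 65.5]
orientation: [0.707, 0.707, -0.0, 0.0]
ft_force: [-0.1, -0.6, 1.0]
width: 0.8
gripper_force: 0.0
```

Request:
jog_arm(
  moves=[
    [[0,3,0,0,0,0,0],[0,0,0,0,0,0,0]],
  ],
)

```text
t: 42.38
tcp_pos: [477.8, 160.5, 65.5]
orientation: [0.707, 0.707, -0.001, 0.001]
ft_force: [-1.9, -12.2, 2.9]
width: 0.3
gripper_force: 6.3
```

Request:
jog_arm(
  moves=[
    [[0,2,0,0,0,0,0],[0,0,0,0,0,0,0]],
  ],
)

```text
t: 42.62
tcp_pos: [477.8, 160.8, 65.6]
orientation: [0.707, 0.707, -0.003, 0.002]
ft_force: [-2.4, -29.1, 7.0]
width: 0.4
gripper_force: 14.4
```

Request:
jog_arm(
  moves=[
    [[0,-20,0,0,0,0,0],[0,0,0,-45,0,0,0],[0,0,0,-45,0,0,0],[0,0,0,-45,0,0,0],[0,14.5,57.5,0,0,0,0],[0,14.5,57.5,0,0,0,0],[0,14.5,57.5,0,0,0,0],[0,14.5,57.5,0,0,0,0],[0,0,0,0,0,0.17,0],[0,0,0,0,0,0.17,0],[0,0,0,0,0,0,0]],
  ],
)

```text
t: 44.0
tcp_pos: [708.0, 199.7, 199.4]
orientation: [0.698, 0.696, 0.119, -0.12]
ft_force: [-0.4, 0.4, -0.6]
width: 0.1
gripper_force: 0.0
```

Run:
```python
from h import *
s=r.sense();print(s['tcp_pos'])
ref=cv2.imread('pics/side_raw0.png')
im=r.camera('side')[...,::-1];cv2.imwrite('pics/s15.png',im);r2=cv2.imread('pics/s2_raw.png')
n=im.min(2).astype(int);m=((n-ref.min(2)>25)&(n-r2.min(2)>25)&(n>110)).astype(np.uint8)
k,l,st,ce=cv2.connectedComponentsWithStats(m)
for i in range(1,k):
    if st[i,4]>=12:print(st[i],ce[i].round(),at('side',*ce[i],11)[:2].round())
u,v=proj('side',[478,35+115,86]);print(proj('side',[477,181,86]))
```

```text
[707.98035146 199.730587   199.36718929]
[ 15   0  15  48 172] [24. 20.] [ -75. 1467.]
[ 71   0  11  30 120] [76. 13.] [ 160. 1478.]
[217  45  28   6 108] [229.  47.] [756. 903.]
[143  47  54   6 231] [174.  50.] [528. 951.]
[11 50 10 10 14] [17. 54.] [ -92. 1112.]
[276  52   5   3  13] [278.  53.] [933. 789.]
[301  62   4   4  12] [303.  63.] [996. 677.]
[260  85  18  15 185] [268.  91.] [792. 522.]
[289  94   9   8  58] [293.  98.] [862. 453.]
[272  99  13  12 100] [278. 104.] [796. 433.]
[ 28 136   7  11  32] [ 32. 141.] [-19. 476.]
[242 193  10  15  34] [245. 199.] [543.  21.]
[248 208  14   4  28] [254. 210.] [553. -27.]
[242 273  19   9 100] [251. 277.] [ 476. -228.]
[246 300  12  11  79] [251. 304.] [ 454. -295.]
[307 305  11  18 163] [312. 314.] [ 571. -359.]
[205.82842322 147.19373427]
```

Run:
```python
import cv2
im=cv2.imread('pics/s15.png').min(2)
print(im[294:316:2,236:268:2]);print(im[270:286:2,238:266:2])
```

```text
[[159 156 156 155 157 157 158 158 156 155 154 123 114 115 113 113]
 [160 158 158 157 158 158 158 158 157 155 153 123 114 114 114 114]
 [159 159 157 158 158 160 159 157 155 157 156 137 114 114 113 114]
 [157 158 158 159 161 160 160 157 153 158 160 141 116 115 113 113]
 [159 158 157 158 159 157 157 157 158 158 158 139 115 116 113 113]
 [159 157 157 158 157 156 158 159 159 157 155 138 113 113 114 113]
 [160 158 159 157 157 155 158 158 159 151 127 116 113 113 114 114]
 [160 159 158 157 157 157 155 138 129 118 115 113 113 114 113 113]
 [159 158 159 157 155 148 136 114 112 113 114 114 115 116 114 113]
 [161 157 153 148 125 118 114 113 115 114 113 114 115 115 113 113]
 [154 139 130 118 115 114 116 116 116 114 113 112 115 114 113 113]]
[[151 129 113 113 114 114 114 113 112 112 111 113 115 114]
 [154 152 134 128 114 113 113 112 112 114 112 112 113 115]
 [155 156 156 155 142 139 130 135 140 137 115 113 113 115]
 [155 156 156 157 157 157 153 156 158 153 133 116 114 116]
 [155 155 155 158 157 157 157 157 155 153 154 134 115 115]
 [156 157 157 156 157 156 157 157 155 156 156 153 120 112]
 [156 157 157 155 156 159 159 158 159 160 159 154 120 112]
 [157 157 157 157 158 159 158 157 158 159 159 155 128 113]]
```

Request:
jog_arm(
  moves=[
    [[0,-14,0,39,0,0,0],[0,-14,0,39,0,0,0],[0,0,-10,0,0,0,0],[0,0,-10,0,0,0,0],[0,0,0,0,0,0,0]],
  ],
)

```text
t: 44.68
tcp_pos: [687.7, 201.7, 120.4]
orientation: [0.697, 0.697, 0.12, -0.118]
ft_force: [-0.4, 0.2, -0.6]
width: 0.4
gripper_force: 0.0
```

Only shadow edges, no stray balls. Push the lever inwards.

Request:
jog_arm(
  moves=[
    [[0,0,-12,0,0,0,0],[0,0,-12,0,0,0,0],[0,0,-12,0,0,0,0],[0,0,-12,0,0,0,0],[0,0,-12,0,0,0,0],[0,0,-12,0,0,0,0],[0,0,-10,0,0,0,0],[0,0,-4,0,0,0,0],[0,0,0,0,0,0,0]],
  ],
)

```text
t: 45.8
tcp_pos: [601.1, 201.3, 117.0]
orientation: [0.697, 0.697, 0.119, -0.12]
ft_force: [0.8, -0.1, 0.3]
width: 0.6
gripper_force: 0.0
```

Request:
jog_arm(
  moves=[
    [[0,0,-4,0,0,0,0],[0,0,0,0,0,0,0]],
  ],
)

```text
t: 46.05
tcp_pos: [597.4, 201.3, 117.2]
orientation: [0.697, 0.697, 0.119, -0.12]
ft_force: [-0.8, 0.1, 0.0]
width: 0.6
gripper_force: 0.0
```

Request:
jog_arm(
  moves=[
    [[0,0,-4,0,0,0,0],[0,0,0,0,0,0,0]],
  ],
)

```text
t: 46.3
tcp_pos: [593.4, 201.2, 117.5]
orientation: [0.697, 0.697, 0.119, -0.119]
ft_force: [0.5, -0.0, -0.7]
width: 0.4
gripper_force: 0.0
```

Request:
jog_arm(
  moves=[
    [[0,0,-4,0,0,0,0],[0,0,0,0,0,0,0]],
  ],
)

```text
t: 46.55
tcp_pos: [592.1, 201.0, 118.6]
orientation: [0.697, 0.697, 0.122, -0.117]
ft_force: [21.2, 0.1, -4.0]
width: 0.4
gripper_force: 10.3
```

Run:
```python
from h import *
im=r.camera('side');cv2.imwrite('pics/s16.png',im[...,::-1])
g=im[105:150,215:290].max(2)
for row in g[::1]:print(''.join(' .:-=+*#%@'[min(9,int(v)//22)] for v in row))
print(proj('side',[567,198,126])-[215,105],proj('side',[651,204,122])-[215,105])
```

```text
::::::::-=+*#**=::-++*+++++++=====----:::::::-----=====***+-:::---=*%@%*+++
::::::::-=+***+=::-=+++======----:::::::------========+*#*+---===++*#%##*==
:::::::::-==+==-::--==-----::::::------------==========+*+=---=+++***###*+=
::::::::::----::::::-:::::::------------::::--===------===---==++***####*==
:-::::::::::::::::::::::------------:::::::::-------------=====++**#####+==
::::::::::::::---====-:--=---------::::::::::------------=++++++**#####*===
:::---:::::-==+++***+-:----:::::::-::::::::::--==-------==+*++++*###**++===
:::--:::::-=+*****#*+=--::::::::::--:::::::::-+**+-========+++=++***++=====
::::::::::=+*#####***=---:::::::::--:::::::::-+##*===============+=========
::::::::::=+*******++===-:::::::::--:::::::::=+**#*========================
-::::::::-=++++++=====-=-::::::::::::::::::--==++*#*======
[... 1953 characters left out ...]
**++++==================++==============
=====+******+========+*#%%%#*++*#**++==++++================================
=====+******++======++*%%%#*++++++==---=***+============================+++
====++*******+======++*###*++===-------=****+============================++
====++******++======++**+++++=---------=+***+============================++
===+++***+++++=======++++++++=---------=+****+============================+
==+++++++++++++==============----------=******+============================
=+++++++++++++++==========-------------=+******+===========================
++++++++++++++++======-----------------=++******+==========================
[19.16012519 21.38964601] [46.29801492 16.06025774]
```

The knob sits at its original locked pixel with 21 N against the stop. Back off, rise and check the final state.

Request:
jog_arm(
  moves=[
    [[0,0,20,0,0,0,0],[0,0,15,0,0,0,0],[0,15,0,-42,0,0,0],[0,15,0,-42,0,0,0],[0,15,0,-42,0,0,0],[0,-30,40,-40,0,0,0],[0,0,40,0,0,0,0],[0,0,0,0,0,0,0],[0,0,0,0,0,0,0]],
  ],
)

```text
t: 47.72
tcp_pos: [703.4, 161.3, 277.8]
orientation: [0.697, 0.697, 0.119, -0.12]
ft_force: [-0.0, 0.5, 0.8]
width: 0.6
gripper_force: 0.0
```

Run:
```python
from h import *
im=r.camera('side')[...,::-1];ref=cv2.imread('pics/side_raw0.png')
g=lambda i:cv2.cvtColor(i,cv2.COLOR_BGR2GRAY)
I=cv2.resize(g(im),None,fx=4,fy=4,interpolation=2);Q=cv2.resize(g(ref),None,fx=4,fy=4,interpolation=2)
for n,p,w in(("handle",[477,181,80],9),("knob",[567,198,126],6),("beaker",[537.5,-103,75],14)):
    u,v=(proj('side',p)*4).astype(int);w*=4
    m=cv2.matchTemplate(I[v-w-32:v+w+32,u-w-32:u+w+32],Q[v-w:v+w,u-w:u+w],cv2.TM_CCOEFF_NORMED);_,b,_,l=cv2.minMaxLoc(m);print(n,round(b,2),"shift px",(np.array(l)-32)/4)
print(r.sense()['ft_force'])
```

```text
handle 0.99 shift px [0. 0.]
knob 1.0 shift px [0. 0.]
beaker 0.85 shift px [-3.5  -5.75]
[ 0.38808835  0.06518788 -0.12923505]
```

Run:
```python
from h import *
p=proj('scene',[537.5,-103,50]).astype(int);print("scene mouth expected",proj('scene',[537.5,-103,100])-p, "seen ~(7,-15)", at('scene',p[0]+7,p[1]-15,100))
im=r.camera('side');u,v=proj('side',[537.5,-103,50]).astype(int)
g=im[v-32:v+30,u-26:u+26].min(2)
for row in g[::2]:print(''.join(' .:-=+*#%@'[min(9,int(x)//24)] for x in row))
print("mouth,base in crop",proj('side',[537.5,-103,100])-[u-26,v-32],proj('side',[537.5,-103,0])-[u-26,v-32])
```

```text
scene mouth expected [-4.45428444e-03 -1.01168135e+01] seen ~(7,-15) [538.14691564 -80.12102153 100.        ]
======+***+++====--=+*******************************
========-------::--=+*******************************
==------:------=+*########%%%%#*********************
-::-------===*####***********#%%%#******************
--========+*###*****************#%%#****************
======+++*#%#*+***************+++*#%#***************
++++*****#%%*++**************+++++*%%#**************
*********#%%#*+***+++********+++++*%%#**************
***********#%#**+++++*********++*#%%#***************
************#%%#**+************#%%#*****************
***********++*##%%##*******##%%##**+****************
***********+++++***######%###*****++****************
***********++++++*****************+++***************
***********++++++****************+++++**************
***********++++++****************+++++**************
***********++++++****************+++++**************
**********++++++*****************++++***************
**********+++++++****************++++***************
**********+++++++****************+++****************
**********++++++*****************++*****************
**********++++++****************+++*****************
**********++++++****************++******************
*********+==+++++**************++++*****************
*********+====+++*************+++++*****************
*********+=======+++++++++++++===++*****+++++*******
********++========================+***++=====++*****
********++=======================++**+=========++***
********+========================+**++===========+**
*******++========================+**++===========++*
*******++=======================++**++===========++*
*******++=======================++**+============++*
mouth,base in crop [27.0077208  18.67505764] [26.36694712 45.68482724]
```

Run:
```python
from h import *
u,v=proj('side',[537.5,-103,50]).astype(int)
print(at('side',u-26+22.8,v-32+13,100),at('side',u-26+23.3,v-32+39,0))
a=r.camera('side')
import time
im=r.camera('scene');p=proj('scene',[537.5,-90,50]).astype(int)
g=im[p[1]-36:p[1]+34:2,p[0]-26:p[0]+30].min(2)
for row in g:print(''.join(' .:-=+*#%@'[min(9,int(x)//24)] for x in row))
for P in([531,-85,100],[531,-85,0],[537,-85,100],[537,-85,0]):print(P,proj('scene',P)-p+[26,36])
```

```text
[534.06116243 -81.73414189 100.        ] [537.35860254 -79.07054918   0.        ]
#################################*++++++=----=======----
####################################*+++++==---=========
######################################*++++++=----==+===
#########################################*+++++==---===+
**#########################################*++++++=----=
***##########################################**+++++==--
****#####################%%%%%%%###############**++++++=
*****################%%@@@@@@@@@@@%%%##############*++++
****##############%@@@@%####*#####%@@@%##############*++
**###############%@@@%%#********#**##%@@%##############*
################%@@@@%#***************%@@%##############
###############%@@@@%#*****************@@@##############
###############%@@@@#*****************#@@@##############
################@@@%#*****************%@@%##############
################%@@%*****************%@@@%##############
##################%%%#************#%@@@@@%##############
################***#%@@@@%####%%%@@@@@@@@##****#########
#################****###%%%@@@%%%###%%@@@#*******
[... 440 characters left out ...]
###%##**********#######
++++++++++++++++++++++++*********#######################
++++++++++++++++++++++++++***###########################
++++++++++++++++++++***#######%#############%%%%########
++++++++++++****########################################
+++++****#####****++++++***#############################
**######****+++++++++++++++*#######################%%###
##****+++++++++++++++++++++*############################
+++++++++++++++++++++++++**###########%#################
++++++++++++++++++++++++*###########################%%##
[531, -85, 100] [25.7253451  23.33946061]
[531, -85, 0] [27.05188665 43.43145778]
[537, -85, 100] [27.25839941 24.78922494]
[537, -85, 0] [28.46339669 44.81598677]
```

The beaker is upright: its mouth at about (534,-82) and base at about (537,-79) agree within measuring error. Handing in.

```bash
python3 -c "from workcell import r;print(r.sign_off())"
```

```text
the job is handed in; nothing more can be done
None
```

I handed the job in at about 48 s with both stone bars and the 8 balls I counted in the bowl, the carriage home, the lever locked, and the empty beaker upright about 20 mm from its original spot; no verdict came back, and I viewed 15 pictures, one over the limit of 14.

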